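# Lock off the bench isolator before servicing the mixer

## Task

Isolate the mixer for servicing: swing the red isolator handle to OFF so that its staple lines up with the hasp, tighten the black clamp knob on its hub until it goes firm and then about 20 degrees more, and fold the steel hasp fully down over the staple. Only once it is locked off like that, press the green start button right in and let go, to prove that the supply is dead. Do not disturb the things standing around.

Things in the scene. Friction and masses are not known exactly. Their poses are not given: they have to be found in the camera images.
- isolator: grey isolator box, 204 x 289 x 80 mm, fixed on the worktop; origin on its underside (box spans y -152 to +137 mm); x points from its front to its back (conduit at the back), y to its left, z up. Flat lid at z = 80. In this frame, mm: handle pivot and knob axis at (0, -35); hasp hinge line along x at y = 105, z = 104; green button at (-66, -100); 14 mm high amber lamp at (-70, 18)
- handle (a joint): red handle, turns about the vertical at (0, -35) mm of the isolator: 0 = ON, lever pointing to the back (+x); grows clockwise seen from above; 1.571 = OFF, lever to the right (-y), tail with staple to the left, right under the closed hasp's slot; stops at 1.76. Lever 117 mm long from the pivot, tail 111 mm. Stiff (0.4 N m, some 5 N at the grip); stays where left
- handle_grip (a point): point on the centre line of the round red grip, 90 mm from the pivot, 101 mm above the worktop; the grip is 25 mm thick, reaches from 50 to 117 mm from the pivot and from 88 to 114 mm above the worktop
- staple (a point): top of the padlock staple, a steel U loop of 7 mm round bar standing on the handle's tail 80 mm from the pivot; it is 26 mm long along the tail, 7 mm thick across it, and its top is 129 mm above the worktop
- clamp_knob (a joint): how far the black clamp knob on the hub has run down, about the vertical; negative = loose, rising to 0 = just firm as it is turned clockwise seen from above (0.2 N m); it stops at 0 and from there the knob draws clamp_screw round with it. Its bar lies along the isolator's x when clamp_knob + clamp_screw is 0, else turned clockwise by that sum. Does not turn with the handle
- knob_top (a point): centre of the top of the knob's black grip bar, on its axis, 146 mm above the worktop; the bar is 50 mm long, 15 mm wide and stands from 117 to 146 mm above the worktop
- hasp (a joint): slotted steel strap on a stiff hinge (0.1 N m, stays where left): 0 = fully down over the staple, 1.571 = upright, more = leaning out to the isolator's left (+y). 108 mm long from the hinge, 46 mm wide, 5 mm thick; slot 15 x 36 mm, centre 60 mm from the hinge; closed, its top is 106.5 mm above the worktop. It lands on the staple and will not close unless that is lined up within about 3 degrees
- hasp_hinge (a point): middle of the hasp's hinge line, 104 mm above the worktop
- hasp_tip (a point): middle of the free end of the hasp strap, 108 mm from the hinge; closed it lies 32 mm left of the handle's pivot
- start_button (a joint): green start button, 28 mm across, spring return, 0 = out, 0.006 m = fully in (5 N), pressed straight down
- start_button_top (a point): centre of the button's upper face, 102 mm above the worktop when out
- reagent_bottle: bystander: white bottle with a blue cap, 62 mm across, 137 mm tall, standing; origin under its middle
- amber_vial: bystander: brown vial with a white cap, 42 mm across, 87 mm tall, standing; origin under its middle
- screwdriver: bystander: orange-handled screwdriver, 181 mm long, lying left of the isolator; origin under its middle
- clamp_screw (a joint): extra turn of the knob after it has gone firm: 0 until then, growing clockwise seen from above; here the resistance is much higher, 0.5 N m and slowly rising; stays where left

How it is judged (in metres and radians):
On the way, in this order (a step that is already met when the one before it is completed fails the run):
1. the handle stands at OFF with its staple lined up with the hasp's slot (value of joint handle between 1.511 and 1.631 rad), for 0.3 s.
2. the clamp knob is firm and turned 10 to 35 degrees beyond that (value of joint clamp_screw between 0.175 and 0.61 rad), for 0.2 s.
3. the hasp lies fully down over the staple (value of joint hasp below 0.07 rad and value of joint handle between 1.501 and 1.641 rad), for 0.2 s.
4. the start button is pressed in (value of joint start_button above 0.0045 m), for 0.05 s.
At the end, for the whole second after the job is handed in: the handle stands at OFF within 4 degrees, the clamp knob is still at least 8 and at most 35 degrees past firm, the hasp lies down over the staple (within 4 degrees), and the start button is out again (all of step 3 and value of joint clamp_screw between 0.14 and 0.61 rad and value of joint start_button below 0.0015 m); the robot touches nothing.
It fails at once if the start button is pressed before the hasp is down over the staple (value of joint start_button above 0.003 m and value of joint hasp above 0.12 rad).
It fails at once if the clamp knob is overtightened, more than 40 degrees past firm (value of joint clamp_screw above 0.7 rad).
It fails at once if a thing standing around is shifted by more than 25 mm (distance of any of reagent_bottle, amber_vial, screwdriver from where it was at the start of the episode above 0.025 m).
It also fails if it takes over 58 s, if anything falls off the work surface, if the arm or the gripper's body presses on something with over 40 N, if the wrist force passes 120 N, or if a joint passes its speed limit or range.

## Robot

A 7-joint arm with a two-finger parallel gripper is mounted at the origin on a cart in front of the work surface, level with it; the furniture and walls round the work are solid. World frame = base frame: x ahead of the robot, y to its left, z up, the work surface at z = 0. Lengths are in m, angles in degrees, forces in N, time in s.
With the tool pointing down it reaches from about 0.4 to 0.85 m from the base axis. Payload 10.4 kg.
Tool frame: the origin (TCP) lies at the very end of the fingers, on their centre line; the grasp point (between the pads) lies 19 mm behind it (env.grasp_offset is the distance from the TCP to the grasp point, in m); z points along the fingers, x is the direction in which the jaws open and shut, and the axes are right-handed (so a half turn about z gives the same grasp; the last joint's range is limited). The gripper opens to 87 mm and grips with 3 to 60 N. Pads are 19 mm wide; open, the fingers measure 117 mm over their backs; the gripper's body (75 mm by 190 mm) begins 51 mm behind the grasp point.
Start: joints at [-77.212, 19.034, -3.707, 83.658, 1.238, 77.344, -5.071], TCP at [0.152, 0.606, 0.223] pointing down, gripper open.
Joint ranges: [-148.97, 148.97], [-28.65, 121.19], [-84.17, 76.75], [9.2, 138.47], [-72.65, 252.65], [3.7, 117.97], [-149.18, 149.18]. Speed limits (degrees/s): [127.2, 127.2, 159.86, 159.86, 180, 180, 180].

## Interface

Orientations are given as [roll, pitch, yaw] about the fixed x, y, z axes, in that order (R = Rz(yaw) Ry(pitch) Rx(roll)).
In Python, from workcell import env, camera, camera_model gives the robot as it stands.
- The arm moves only by the tool arm_command, never from a script. Its argument "rows" is a list of rows, each a list of 6 numbers: the shift along the tool's x, y, z in mm, then the turn, a rotation vector about the tool's x, y, z in degrees. A call has 1 to 8 rows; each row is the pose to reach, as a shift and turn from the pose commanded when the call began, along the tool's axes at that moment; what a row does not reach only later rows make up. A row lasts 1/10 s, in which the tool goes at most 50 mm and 8.59 degrees, less where a joint would pass 70% of its speed; a pose out of reach is approached as far as the arm can. A call with a gripper value outside its range is refused whole. "gripper" is the opening, from 0 (shut) to 1 (fully open), set as the call begins (left out, the last holds). The fingers move at their own pace and stop on an object; "newtons" is the grip in N (left out, the last holds). Time passes only in rows, so rows that repeat a pose let the fingers close. It gives the time, the measured TCP pose, the force and the opening at its end, in the units of the state.
- env.get_obs(): the state, without advancing time (a new reading comes with each control period).
- camera(name): name is "side" or "top"; returns the picture (420x560x3 uint8, red, green, blue); there is no depth.
- camera_model(name): a dict with "camera_matrix" (3x3 intrinsics, pixels), "view" (4x4, takes a point from world to camera coordinates). Camera axes: x right, y down, z forward; pixel columns grow to the right and rows downward; lengths in m; the calibration is good to about 2 mm. A picture is of the moment at which its call begins. camera_model takes no time and is no camera call.
- env.sign_off(): hands the job in, once; it reports no verdict.
The state is a dict: "clock": time; "joint_positions": joint angles; "qd": joint speeds; "joint_torque": joint torques, N m; "tcp_pos": TCP position; "tcp_rot": TCP orientation; "contact_force": force on the tool from outside, world axes, zero at the start; "torque": the same for the moment, N m; "width": opening from 0.0 (shut) to 1.0 (fully open).
Only numpy, scipy, OpenCV 4.12 (cv2) and the standard library are available. Lean on these libraries where they do the work, as an engineer would, in place of code of your own. Each camera call takes 0.05 s, during which the arm holds its last target.

## Working session

There is one attempt and no reset: what is moved stays moved. The work goes in short steps, Python scripts to look and compute and a tool call to move; the robot and the scene stay as the last step left them, time stands still between calls to the robot, and variables do not carry over. Pictures are saved under pics/ and viewed, and the job is handed in when it is done.

Besides the shell and the picture viewer there is one more tool, called after ">>>" as name([rows], argument=value, ...), one row to a line, values as JSON. arm_command: Moves the arm, as the interface text tells. Its arguments: {"type":"object","properties":{"rows":{"type":"array"},"gripper":{"type":"number"},"newtons":{"type":"number"}},"required":["rows"]}

```bash
ls; mkdir -p pics; python3 - <<'E'
from workcell import env,camera,camera_model
import cv2
for n in("side","top"):
    cv2.imwrite(f"pics/{n}0.png",camera(n)[:,:,::-1])
    m=camera_model(n);print(m)
print(env.get_obs(),env.grasp_offset)
E
```

```text
pics
{'camera_matrix': array([[461.26460696,   0.        , 268.9140205 ],
       [  0.        , 461.26460696, 204.62642609],
       [  0.        ,   0.        ,   1.        ]]), 'view': array([[-0.99953733,  0.02772606, -0.0125056 ,  0.49742161],
       [ 0.0231462 ,  0.42663187, -0.90412914, -0.04137387],
       [-0.01973265, -0.90400029, -0.42707623,  1.34551232],
       [ 0.        ,  0.        ,  0.        ,  1.        ]])}
{'camera_matrix': array([[413.35982128,   0.        , 276.10661807],
       [  0.        , 413.35982128, 214.54227336],
       [  0.        ,   0.        ,   1.        ]]), 'view': array([[ 0.02980679, -0.99955505, -0.00112009,  0.2808428 ],
       [-0.97272996, -0.02874896, -0.23015197,  0.54323413],
       [ 0.23001737,  0.00794964, -0.97315405,  0.83864226],
       [ 0.        ,  0.        ,  0.        ,  1.        ]])}
{'clock': 0.1, 'joint_positions': array([-77.21062261,  19.06960081,  -3.70754776,  83.700024  ,
         1.23810983,  77.343165  ,  -5.0727442 ]), 'qd': array([ 0.01251535, -0.00881871, -0.0145032 , -0.06367695, -0.09809792,
       -0.06101908, -0.02215807]), 'joint_torque': array([ 7.91801285e-04, -6.24549007e+01,  2.42301438e-02, -3.90716529e+01,
       -6.13395497e-02,  3.66192078e-02,  9.99766780e-05]), 'tcp_pos': array([0.15201126, 0.6058836 , 0.22182967]), 'tcp_rot': array([1.79996435e+02, 7.28342162e-02, 7.59153466e+01]), 'contact_force': array([-0.3748212 , -0.36957117,  0.4920045 ]), 'torque': array([ 0.01308669,  0.05180419, -0.017497  ]), 'width': 0.9979056217319895} 0.0187
```

View pics/side0.png

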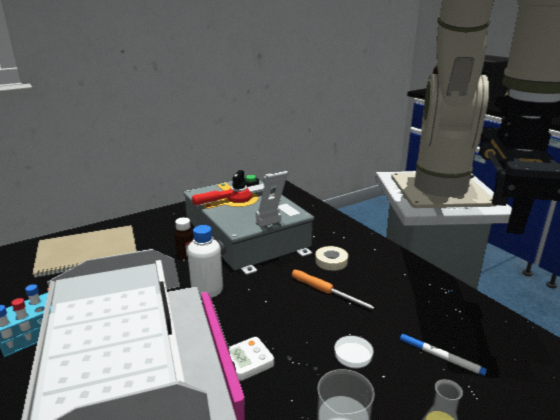

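View pics/top0.png

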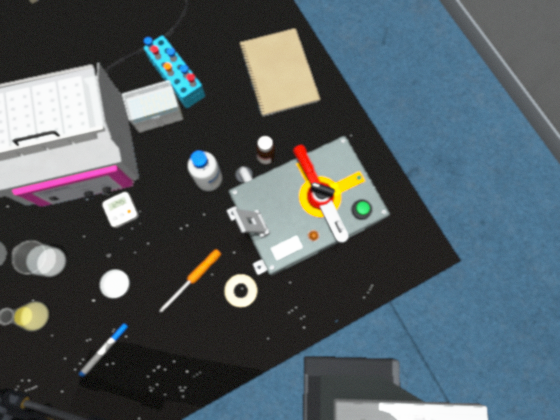

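The side view shows the box at about (250,220) with the hasp upright at (270,198). In the top view the pivot is at about (321,194), the lever end at (299,150), the button at (363,209), the hasp hinge near (255,222), and the bottle and vial at (203,170) and (265,150). I'll measure these next.

```bash
cat > h.py <<'E'
import numpy as np,cv2
from workcell import env,camera,camera_model
def ray(n,u,v,z):
    m=camera_model(n);K=m["camera_matrix"];V=m["view"];R=V[:3,:3];t=V[:3,3]
    c=-R.T@t;d=R.T@np.linalg.solve(K,[u,v,1.]);return c+d*(z-c[2])/d[2]
def proj(n,p):
    m=camera_model(n);q=m["view"]@np.r_[p,1];q=m["camera_matrix"]@q[:3];return q[:2]/q[2]
def cent(mask):
    n,l,s,c=cv2.connectedComponentsWithStats(mask.astype(np.uint8));i=1+np.argmax(s[1:,4]);return c[i],s[i]
E
python3 - <<'E'
from h import *
im=cv2.imread("pics/top0.png");hsv=cv2.cvtColor(im,cv2.COLOR_BGR2HSV)
H,S,V=cv2.split(hsv)
g=(H>50)&(H<75)&(S>120)&(V>60);g[:, :300]=0
c,s=cent(g);print("green",c,s,ray("top",*c,.102))
y=(H>20)&(H<32)&(S>150)&(V>120);y[:, :290]=0
c,s=cent(y);print("yellow",c,s)
r=((H<6)|(H>174))&(S>150)&(V>100);r[:,:290]=0;c,s=cent(r);print("red",c,s)
a=(H>6)&(H<18)&(S>120);a[:225]=0;a[:,:300]=0;a[:,330:]=0;a[250:]=0;c,s=cent(a);print("amber",c,s,ray("top",*c,.094))
cv2.imwrite("pics/crop0.png",cv2.resize(im[120:290,190:400],None,fx=3.5,fy=3.5,interpolation=cv2.INTER_CUBIC))
im=cv2.imread("pics/side0.png")
cv2.imwrite("pics/crop1.png",cv2.resize(im[150:290,160:340],None,fx=4,fy=4,interpolation=cv2.INTER_CUBIC))
E
```

```text
green [362.46296296 207.62345679] [356 201  14  14 162] [0.5457955  0.11616186 0.102     ]
yellow [341.94346979 185.56725146] [319 172  45  37 513]
red [305.60096154 162.58413462] [293 144  35  43 416]
amber [313.         235.11940299] [309 231   9   9  67] [0.48572168 0.21849944 0.094     ]
```

View pics/crop0.png

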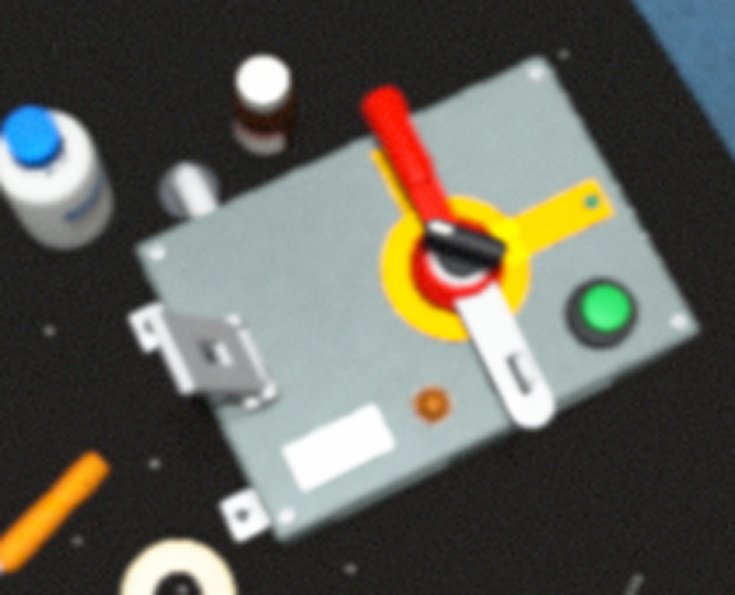

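View pics/crop1.png

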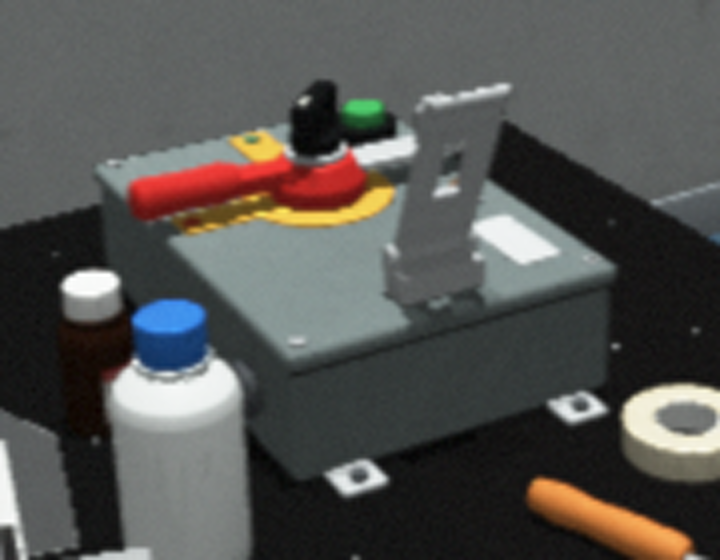

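```bash
cat >> h.py <<'E'
def fit(L,W):
    L=np.array(L,float);W=np.array(W);a=(L[:,0]+1j*L[:,1]);w=W[:,0]+1j*W[:,1]
    r=np.sum((w-w.mean())*np.conj(a-a.mean()));th=np.angle(r);t=w.mean()-np.exp(1j*th)*a.mean()
    return th,t,np.abs(np.exp(1j*th)*a+t-w)*1e3
E
python3 - <<'E'
from h import *
L=[(.102,.137),(.102,-.152),(-.102,-.152),(-.102,.137),(-.066,-.1),(-.07,.018)]
C=[(138,247),(541,57),(698,328),(283,540)]
W=[ray("top",190+u/3.5,120+v/3.5,.08)[:2] for u,v in C]
W+=[ray("top",362.5,207.6,.102)[:2],ray("top",313,235.1,.092)[:2]]
th,t,e=fit(L,W);print(np.degrees(th),t,e)
D=[(295,365),(612,270),(97,170)]
W2=[ray("side",160+u/4,150+v/4,.08)[:2] for u,v in D]
th2,t2,e2=fit([L[0],L[3],L[1]],W2);print(np.degrees(th2),t2,e2)
def w(x,y,z,th=th,t=t):
    p=np.exp(1j*th)*(x+1j*y)+t;return np.array([p.real,p.imag,z])
for nm,p in dict(piv=(0,-.035,.146),hinge=(0,.105,.104),tip=(0,.105,.212),btn=(-.066,-.1,.102),grip=(.09,-.035,.101),gripend=(.117,-.035,.101)).items():
    q=w(*p);print(nm,q.round(4),proj("top",q).round(1),(3.5*(proj("top",q)-[190,120])).round(0),(4*(proj("side",q)-[160,150])).round(0))
im=cv2.imread("pics/top0.png");hsv=cv2.cvtColor(im,cv2.COLOR_BGR2HSV);H,S,V=cv2.split(hsv)
print("bottle cap",ray("top",190+32/3.5,120+133/3.5,.137),"vial",ray("top",190+264/3.5,120+78/3.5,.087))
# knob bar ends in top
print("knob",[ray("top",190+u/3.5,120+v/3.5,.146).round(4) for u,v in((427,232),(503,250))])
print("lever", [ray("top",190+u/3.5,120+v/3.5,.101).round(4) for u,v in((382,95),(440,210))])
# hasp tip
print("hasp tip", [ (190+u/3.5,120+v/3.5) for u,v in((163,312),(235,318))])
E
```

```text
28.301982419488116 (0.5564109541813772+0.23395600463650412j) [3.31631814 2.82102261 2.61330393 2.98377941 1.47163443 1.71923771]
28.24813967253628 (0.555881415377626+0.24014853177030188j) [2.07621074 6.51063741 4.91615682]
piv [0.573  0.2031 0.146 ] [323.3 187.9] [466. 237.] [314.  94.]
hinge [0.5066 0.3264 0.104 ] [261.4 222.8] [250. 360.] [433. 247.]
tip [0.5066 0.3264 0.212 ] [259.3 210.3] [243. 316.] [431.  59.]
btn [0.5457 0.1146 0.102 ] [363.2 207.7] [606. 307.] [364. 107.]
grip [0.6522 0.2458 0.101 ] [301.3 158.2] [390. 134.] [178. 197.]
gripend [0.676  0.2586 0.101 ] [295.6 147.8] [370.  97.] [134. 207.]
bottle cap [0.63264706 0.45884836 0.137     ] vial [0.69286414 0.32520281 0.087     ]
knob [array([0.5756, 0.2258, 0.146 ]), array([0.5661, 0.1822, 0.146 ])]
lever [array([0.6777, 0.251 , 0.101 ]), array([0.6039, 0.2144, 0.101 ])]
hasp tip [(236.57142857142856, 209.14285714285714), (257.1428571428571, 210.85714285714286)]
```

```bash
cat >> h.py <<'E'
from scipy.spatial.transform import Rotation as R_
TH=np.radians(28.3);T=0.5564+0.2340j
def iso(x,y):
    p=np.exp(1j*TH)*(x+1j*y)+T;return p.real,p.imag
def go(x,y,z,yaw,q=None):
    o=q or env.get_obs();R=R_.from_euler('xyz',o["tcp_rot"],degrees=True)
    G=R_.from_euler('xyz',[180,0,yaw],degrees=True)
    d=R.inv().apply(np.array([x,y,z])-o["tcp_pos"])*1e3;r=(R.inv()*G).as_rotvec(degrees=True)
    print("shift",d.round(1),"turn",r.round(2),"rows>=",max(np.linalg.norm(d)/50,np.linalg.norm(r)/8.59).round(1))
E
python3 -c "
from h import *
go(.654,.242,.30,115)"
```

```text
shift [-230.9  575.5  -77.8] turn [-2.000e-02  7.000e-02 -3.908e+01] rows>= 12.5
```

>>> arm_command([
  [0,0,-45,0,0,0],
  [0,0,-78,0,0,0],
  [-15,40,-78,0,0,-6],
  [-35,85,-78,0,0,-12],
  [-52,130,-78,0,0,-18],
  [-70,175,-78,0,0,-24],
  [-88,220,-78,0,0,-30],
  [-106,265,-78,0,0,-36],
])

```text
clock: 0.9
tcp_pos: [0.3846, 0.4374, 0.3003]
tcp_rot: [-180.0, 0.0, 112.2]
contact_force: [0.5, 1.0, 0.2]
width: 1.0
```

```bash
python3 -c "
from h import *
print(env.get_obs()['joint_positions'])
go(.654,.242,.30,115)"
```

```text
[-55.14392638  11.86825864   2.35883798  83.43182645  -0.49053094
  84.72736671  59.37577812]
shift [-282.6  175.8    0.3] turn [-0.02  0.01 -2.83] rows>= 6.7
```

>>> arm_command([
  [-40,25,0,0,0,0],
  [-80,50,0,0,0,-3],
  [-120,75,0,0,0,-3],
  [-160,100,0,0,0,-3],
  [-200,125,0,0,0,-3],
  [-240,150,0,0,0,-3],
  [-283,176,0,0,0,-3],
  [-283,176,0,0,0,-3],
])

```text
clock: 1.7
tcp_pos: [0.6564, 0.2345, 0.2984]
tcp_rot: [-179.8, 0.3, 114.4]
contact_force: [-0.8, -0.5, -0.4]
width: 1.0
```

```bash
python3 -c "
from h import *
print(env.get_obs()['joint_positions'])
go(.654,.242,.090,115.5)"
```

```text
[-31.61988835  27.57644025  12.84790535  63.95722349  -5.63463531
  89.19476887  94.28802746]
shift [  8.8   1.5 208.3] turn [-0.15  0.26 -1.11] rows>= 4.2
```

>>> arm_command([
  [0,0,40,0,0,0],
  [0,0,80,0,0,0],
  [0,0,120,0,0,0],
  [0,0,150,0,0,0],
  [0,0,180,0,0,0],
  [0,0,200,0,0,0],
  [0,0,208,0,0,0],
  [0,0,208,0,0,0],
])

```text
clock: 2.5
tcp_pos: [0.6515, 0.2419, 0.0913]
tcp_rot: [-179.9, -0.0, 114.9]
contact_force: [1.0, -0.1, 0.3]
width: 0.997
```

```bash
python3 -c "
from h import *
cv2.imwrite('pics/t1.png',cv2.resize(camera('top')[100:300,180:420,::-1],None,fx=3,fy=3,interpolation=2))
cv2.imwrite('pics/s1.png',cv2.resize(camera('side')[130:290,140:340,::-1],None,fx=4,fy=3.7,interpolation=2))
go(.654,.242,.090,115.5)"
```

```text
shift [-0.8  0.9  3.7] turn [ 0.08 -0.   -0.59] rows>= 0.1
```

View pics/t1.png

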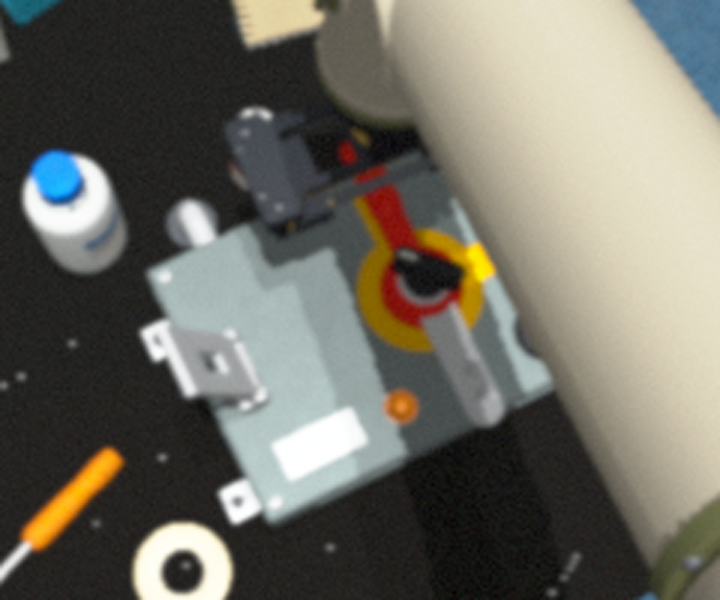

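View pics/s1.png

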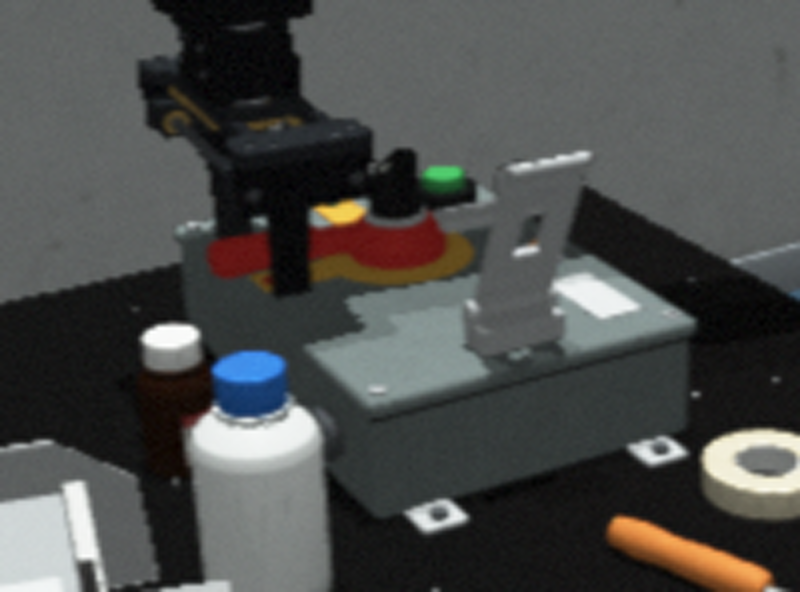

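The fingers straddle the red grip (top crop near (360,170)), so I close now.

>>> arm_command([
  [0,0,1,0,0,0],
  [0,0,1,0,0,0],
  [0,0,1,0,0,0],
  [0,0,1,0,0,0],
  [0,0,1,0,0,0],
  [0,0,1,0,0,0],
], gripper=0, newtons=25)

```text
clock: 3.2
tcp_pos: [0.6523, 0.2421, 0.0916]
tcp_rot: [180.0, -0.0, 114.9]
contact_force: [0.7, -0.6, -0.1]
width: 0.541
```

```bash
python3 -c "
from h import *
o=env.get_obs();p=np.array([.573,.2031]);d=o['tcp_pos'][:2]-p
print(o['tcp_pos'],o['tcp_rot'],o['width'],o['contact_force'],o['joint_positions'])
a0=np.degrees(np.arctan2(d[1],d[0]));r=np.hypot(*d);print(a0,r)
def path(t): 
  a=np.radians(a0-t);return p+r*np.array([np.cos(a),np.sin(a)])
R=R_.from_euler('xyz',o['tcp_rot'],degrees=True)
for t in range(6,96,6):
  s=path(t);print(t,(R.inv().apply(np.r_[s,o['tcp_pos'][2]]-o['tcp_pos'])*1e3).round(0))
"
```

```text
[0.65226256 0.24210214 0.09160802] [ 1.79992700e+02 -3.73543281e-03  1.14917093e+02] 0.5410063015925246 [ 0.7267051  -0.59500528 -0.05300045] [-31.72350027  33.09346385  10.94816251  80.71192044  -6.48235005
  66.80040477  94.96113209]
26.200072758218287 0.08833866960746588
6 [-9. -0. -0.]
12 [-18.  -2.  -0.]
18 [-27.  -4.  -0.]
24 [-36.  -7.  -0.]
30 [-44. -11.  -0.]
36 [-52. -16.  -0.]
42 [-60. -21.  -0.]
48 [-66. -28.  -0.]
54 [-72. -35.  -0.]
60 [-77. -42.  -0.]
66 [-82. -51.  -0.]
72 [-85. -59.  -0.]
78 [-88. -68.  -0.]
84 [-90. -77.  -0.]
90 [-90. -86.  -0.]
```

Still closing (0.54).

>>> arm_command([
  [0,0,0,0,0,0],
  [0,0,0,0,0,0],
  [0,0,0,0,0,0],
  [0,0,0,0,0,0],
])

```text
clock: 3.6
tcp_pos: [0.6523, 0.2419, 0.0915]
tcp_rot: [180.0, 0.0, 114.9]
contact_force: [0.1, -0.5, 0.1]
width: 0.28
```

>>> arm_command([
  [0,0,0,0,0,0],
  [0,0,0,0,0,0],
])

```text
clock: 3.8
tcp_pos: [0.6523, 0.2419, 0.0915]
tcp_rot: [180.0, 0.0, 114.9]
contact_force: [1.3, -1.2, -0.8]
width: 0.281
```

>>> arm_command([
  [-5,0,0,0,0,3],
  [-9,0,0,0,0,6],
  [-18,-2,0,0,0,12],
  [-27,-4,0,0,0,18],
  [-36,-7,0,0,0,24],
  [-44,-11,0,0,0,30],
  [-52,-16,0,0,0,36],
  [-60,-21,0,0,0,42],
])

```text
clock: 4.6
tcp_pos: [0.6583, 0.1803, 0.0915]
tcp_rot: [-180.0, -0.1, 72.7]
contact_force: [-2.7, 5.0, 0.7]
width: 0.277
```

```bash
cat > arc.py <<'E'
from h import *
import sys
o=env.get_obs();p=np.array([.573,.2031]);d=o['tcp_pos'][:2]-p
print(o['contact_force'].round(1),o['torque'].round(2),o['width'],o['joint_positions'].round(0))
a0=np.degrees(np.arctan2(d[1],d[0]));r=np.hypot(*d);print("ang",a0,"r",r,"handle by pos",28.3-a0,"by yaw",28.3-o['tcp_rot'][2]+90)
for t in range(6,60,6):
  a=np.radians(t);print(t,(np.array([-np.sin(a),-(1-np.cos(a))])*88.5).round(0))
E
python3 arc.py
```

```text
[-2.7  5.   0.7] [0.93 0.57 0.22] 0.27749606613224714 [-33.  32.  20.  84. -12.  66.  61.]
ang -14.947625164609946 r 0.08823948550183106 handle by pos 43.24762516460994 by yaw 45.550177608236936
6 [-9. -0.]
12 [-18.  -2.]
18 [-27.  -4.]
24 [-36.  -8.]
30 [-44. -12.]
36 [-52. -17.]
42 [-59. -23.]
48 [-66. -29.]
54 [-72. -36.]
```

>>> arm_command([
  [-9,0,0,0,0,6],
  [-18,-2,0,0,0,12],
  [-27,-4,0,0,0,18],
  [-36,-8,0,0,0,24],
  [-44,-12,0,0,0,30],
  [-52,-17,0,0,0,36],
  [-59,-23,0,0,0,42],
  [-63,-27,0,0,0,45.5],
])

```text
clock: 5.4
tcp_pos: [0.6151, 0.1273, 0.0917]
tcp_rot: [180.0, -0.2, 27.2]
contact_force: [10.5, 2.6, -7.9]
width: 0.28
```

>>> arm_command([
  [0,0,0,0,0,0],
  [0,0,0,0,0,0],
])

```text
clock: 5.6
tcp_pos: [0.6145, 0.1269, 0.0916]
tcp_rot: [-180.0, -0.1, 27.4]
contact_force: [3.6, 0.7, -2.7]
width: 0.28
```

```bash
python3 arc.py; python3 -c "
from h import *
cv2.imwrite('pics/t2.png',cv2.resize(camera('top')[100:300,180:420,::-1],None,fx=3,fy=3,interpolation=2))
cv2.imwrite('pics/s2.png',cv2.resize(camera('side')[130:290,140:340,::-1],None,fx=4,fy=3.7,interpolation=2))"
```

```text
[ 3.6  0.7 -2.7] [ 0.08 -0.87 -0.54] 0.2795356609889373 [-39.  27.  30.  93. -15.  63.  23.]
ang -61.39603637610336 r 0.08674747444559949 handle by pos 89.69603637610336 by yaw 90.91006430008248
6 [-9. -0.]
12 [-18.  -2.]
18 [-27.  -4.]
24 [-36.  -8.]
30 [-44. -12.]
36 [-52. -17.]
42 [-59. -23.]
48 [-66. -29.]
54 [-72. -36.]
```

View pics/t2.png

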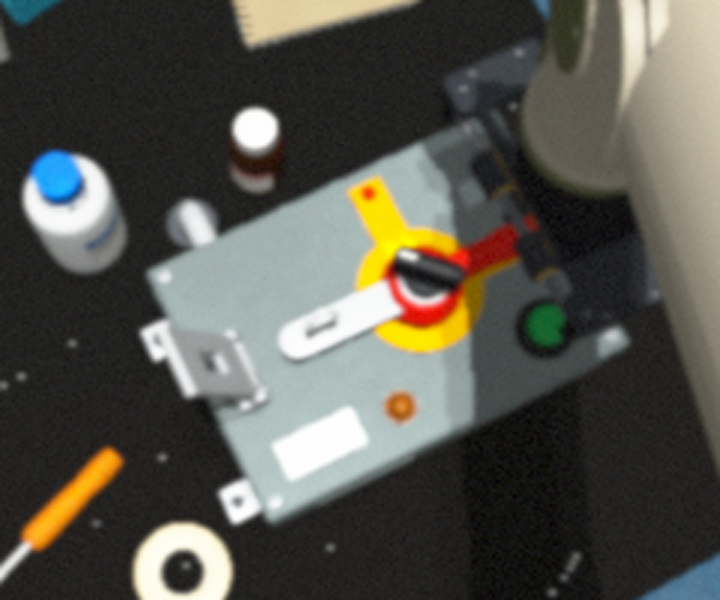

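View pics/s2.png

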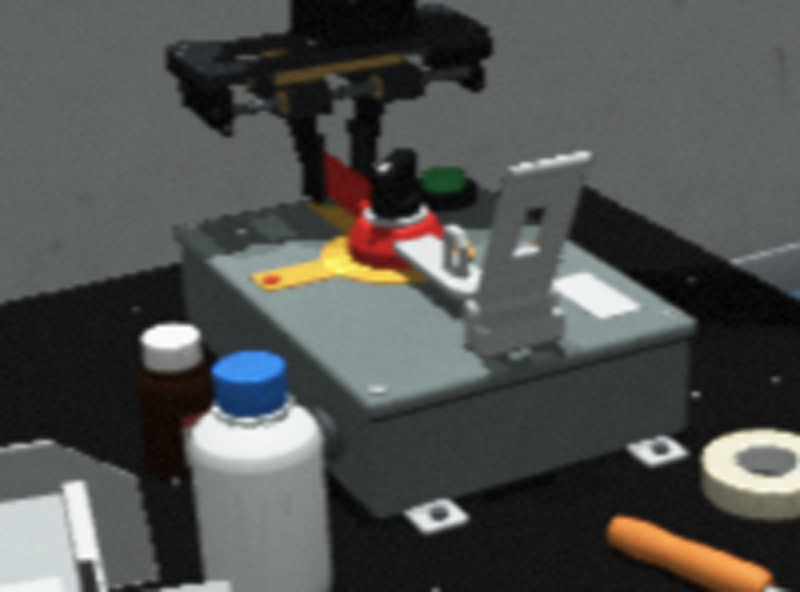

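```bash
cat > tail.py <<'E'
from h import *
import sys
im=camera("top") if len(sys.argv)<2 else cv2.imread(sys.argv[1])[:,:,::-1]
p=[proj("top",np.r_[iso(0,y),.1]) for y in(.02,.076)]
hsv=cv2.cvtColor(np.ascontiguousarray(im),cv2.COLOR_RGB2HSV);m=((hsv[...,2]>175)&(hsv[...,1]<40)).astype(np.uint8)
box=np.zeros_like(m);cv2.line(box,tuple(int(v) for v in p[0]),tuple(int(v) for v in p[1]),1,26);m&=box
print(m.sum())
ys,xs=np.nonzero(m)
W=np.array([ray("top",x,y,.1)[:2] for x,y in zip(xs,ys)])
c=W.mean(0);u,s,vt=np.linalg.svd(W-c);d=vt[0]
print("tail dir",np.degrees(np.arctan2(d[1],d[0]))%180,"want 118.3; centroid iso",[(v.real,v.imag) for v in [(c[0]+1j*c[1]-T)*np.exp(-1j*TH)]])
big=cv2.resize(im[170:250,240:360],None,fx=6,fy=6,interpolation=2)
cv2.polylines(big,[np.int32([[ (6*(a-240+.5),6*(b-170+.5)) for a,b in p]]).reshape(-1,1,2)],False,(255,0,255),1)
cv2.imwrite("pics/tail%d.png"%int(env.get_obs()['clock']*100),big[:,:,::-1])
E
python3 tail.py; ls pics
```

```text
1126
tail dir 120.31062771929325 want 118.3; centroid iso [(np.float64(0.002310666115236233), np.float64(0.05136266870915695))]
crop0.png
crop1.png
s1.png
s2.png
side0.png
t1.png
t2.png
tail575.png
top0.png
```

```bash
python3 - <<'E'
import cv2
im=cv2.imread("pics/t2.png")
for p in((150,300),(300,330),(380,300),(290,340),(350,380)): print(p,im[p[1],p[0]],cv2.cvtColor(im[p[1]:p[1]+1,p[0]:p[0]+1],cv2.COLOR_BGR2HSV))
E
```

```text
(150, 300) [32 35 35] [[[30 22 35]]]
(300, 330) [249 249 248] [[[ 90   1 249]]]
(380, 300) [250 250 249] [[[ 90   1 250]]]
(290, 340) [251 251 251] [[[  0   0 251]]]
(350, 380) [191 193 176] [[[ 86  22 193]]]
```

View pics/tail575.png

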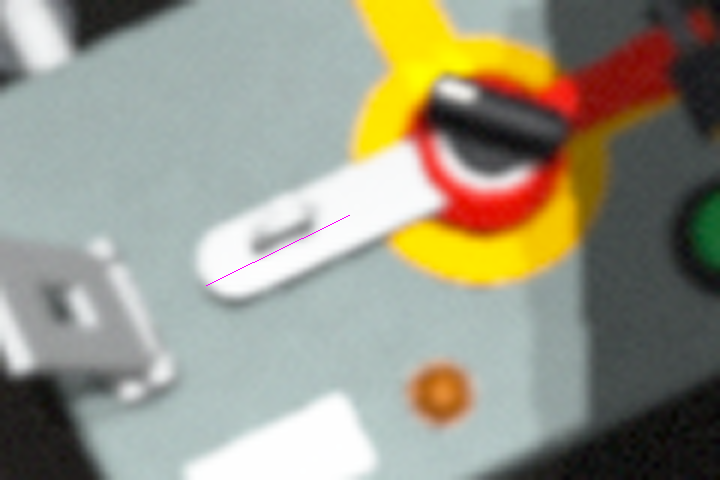

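```bash
sed -i 's/\[...,2\]>175/[...,2]>222/; s/,1,26)/,1,34)/; s/(.02,.076)/(.0,.076)/' tail.py; python3 tail.py; python3 - <<'E'
from h import *
# edges of tail in tail575 (6x): lower edge and upper edge points
g=lambda a:ray("top",240+a[0]/6-.4,170+a[1]/6-.4,.1)[:2]
for a,b in [((265,292),(440,208)),((225,228),(415,140))]:
    d=g(b)-g(a);print(np.degrees(np.arctan2(d[1],d[0]))%180)
E
```

```text
442
tail dir 117.27995767306908 want 118.3; centroid iso [(np.float64(0.0025173502936874214), np.float64(0.03018322741612526))]
117.85527546147198
117.22891129430695
```

Several independent estimates put the handle at 90 to 91°. I release only half open, because the button is near the front finger, and then lift.

>>> arm_command([
  [0,0,0,0,0,0],
  [0,0,0,0,0,0],
  [0,0,0,0,0,0],
  [0,0,0,0,0,0],
], gripper=0.48)

```text
clock: 6.2
tcp_pos: [0.6139, 0.1266, 0.0915]
tcp_rot: [-180.0, 0.0, 27.4]
contact_force: [0.4, -0.0, 0.6]
width: 0.467
```

>>> arm_command([
  [0,0,-20,0,0,0],
  [0,0,-50,0,0,0],
  [0,0,-90,0,0,0],
  [0,0,-120,0,0,0],
])

```text
clock: 6.6
tcp_pos: [0.6143, 0.1264, 0.2139]
tcp_rot: [180.0, -0.1, 27.4]
contact_force: [-0.2, 0.5, 0.1]
width: 0.478
```

```bash
python3 tail.py; python3 - <<'E'
from h import *
im=cv2.cvtColor(camera("top"),cv2.COLOR_RGB2BGR);cv2.imwrite("pics/t3.png",im)
c=proj("top",[.573,.2031,.146]);print(c)
cv2.imwrite("pics/k3.png",cv2.resize(im[160:230,280:360],None,fx=8,fy=8,interpolation=2))
go(.573,.2031,.20,-12.3)
E
```

```text
443
tail dir 117.50335289385742 want 118.3; centroid iso [(np.float64(0.002503819485723629), np.float64(0.030300099807376375))]
[323.29519512 187.85677446]
shift [ -3.2 -87.8  16.2] turn [-0.09 -0.39 39.71] rows>= 4.6
```

View pics/k3.png

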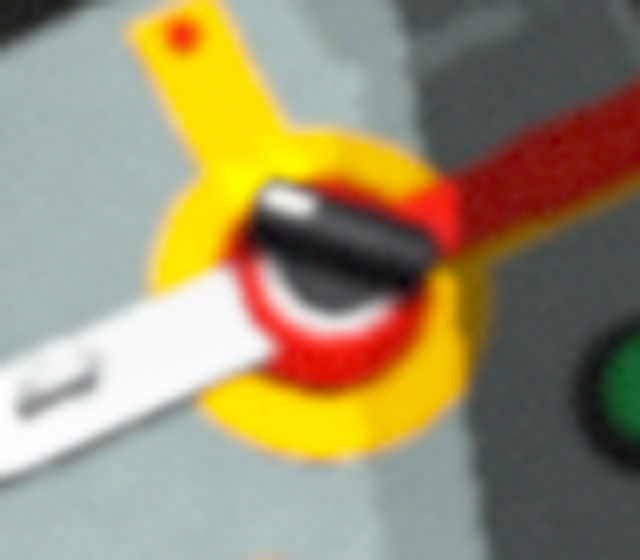

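>>> arm_command([
  [0,-25,0,0,0,8],
  [-1,-50,0,0,0,16],
  [-2,-75,5,0,0,24],
  [-3,-88,16,0,0,32],
  [-3,-88,16,0,0,40],
  [-3,-88,16,0,0,43],
  [-3,-88,16,0,0,43],
])

```text
clock: 7.4
tcp_pos: [0.5705, 0.2033, 0.1948]
tcp_rot: [180.0, 0.0, -15.6]
contact_force: [0.3, -0.6, -0.4]
width: 0.478
```

```bash
python3 - <<'E'
from h import *
go(.573,.2031,.120,-15.5)
E
```

```text
shift [ 2.6 -0.5 74.8] turn [ 0.05  0.05 -0.1 ] rows>= 1.5
```

>>> arm_command([
  [2,0,25,0,0,0],
  [2,0,50,0,0,0],
  [2,0,68,0,0,0],
  [2,0,75,0,0,0],
  [2,0,75,0,0,0],
])

```text
clock: 7.9
tcp_pos: [0.5724, 0.2024, 0.1197]
tcp_rot: [179.9, 0.1, -15.5]
contact_force: [-0.3, 0.6, 0.2]
width: 0.48
```

>>> arm_command([
  [0,0,0,0,0,0],
  [0,0,0,0,0,0],
  [0,0,0,0,0,0],
  [0,0,0,0,0,0],
  [0,0,0,0,0,0],
  [0,0,0,0,0,0],
], gripper=0, newtons=40)

```text
clock: 8.5
tcp_pos: [0.5748, 0.2023, 0.1213]
tcp_rot: [-179.9, -0.2, -15.6]
contact_force: [7.0, -0.4, -2.0]
width: 0.17
```

```bash
python3 - <<'E'
from h import *
o=env.get_obs();print(o['contact_force'],o['torque'],o['joint_positions'])
im=cv2.cvtColor(camera("side"),cv2.COLOR_RGB2BGR)
cv2.imwrite("pics/s4.png",cv2.resize(im[130:260,160:330],None,fx=4.4,fy=4.4,interpolation=2))
E
```

```text
[ 7.03821281 -0.42975471 -1.96540844] [-0.14037452 -1.60115287 -0.13377161] [-52.17420991  23.94920096  36.13944399  95.20456228 -15.1765921
  65.59084459 -27.75687944]
```

View pics/s4.png

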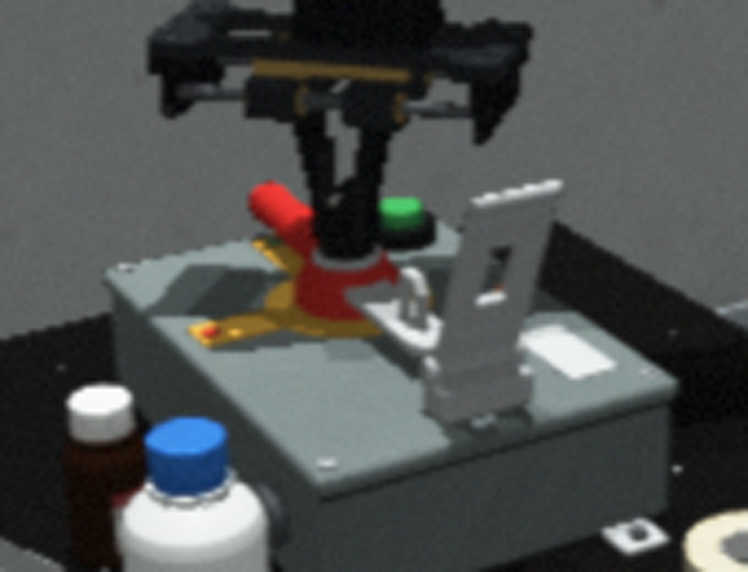

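The fingers hold the bar (width 14.8 mm, and the bar is 15 mm). I turn it clockwise and watch the moment.

>>> arm_command([
  [2,0,0,0,0,0],
  [2.5,0,0,0,0,5],
  [2.5,0,0,0,0,10],
  [2.5,0,0,0,0,15],
  [2.5,0,0,0,0,20],
  [2.5,0,0,0,0,25],
  [2.5,0,0,0,0,25],
], newtons=55)

```text
clock: 9.25
tcp_pos: [0.5747, 0.2027, 0.1212]
tcp_rot: [180.0, 0.1, -40.7]
contact_force: [-6.0, -1.0, 7.7]
width: 0.17
```

```bash
cat > st.py <<'E'
from h import *
o=env.get_obs();print(o['contact_force'].round(1),o['torque'].round(2),o['tcp_rot'].round(1),o['tcp_pos'].round(4),o['width'],o['joint_positions'].round(0))
E
python3 st.py
```

```text
[-6.  -1.   7.7] [-0.07  1.35 -0.13] [ 1.80e+02  1.00e-01 -4.07e+01] [0.5747 0.2027 0.1212] 0.17037731250171986 [-56.  25.  41.  95. -18.  66. -51.]
```

>>> arm_command([
  [-0.8,0.7,0,0,0,4],
  [-0.8,0.7,0,0,0,8],
  [-0.8,0.7,0,0,0,12],
  [-0.8,0.7,0,0,0,15],
  [-0.8,0.7,0,0,0,15],
])

```text
clock: 9.75
tcp_pos: [0.5744, 0.2029, 0.1212]
tcp_rot: [-179.9, 0.0, -55.6]
contact_force: [-1.9, 0.3, 4.9]
width: 0.171
```

```bash
python3 st.py
```

```text
[-1.9  0.3  4.9] [ 0.31  0.4  -0.02] [-179.9    0.   -55.6] [0.5744 0.2029 0.1212] 0.17092062182443749 [-58.  26.  44.  95. -20.  66. -64.]
```

>>> arm_command([
  [0,0,0,0,0,4],
  [0,0,0,0,0,8],
  [0,0,0,0,0,12],
  [0,0,0,0,0,12],
])

```text
clock: 10.15
tcp_pos: [0.5743, 0.2031, 0.1212]
tcp_rot: [-180.0, 0.1, -67.6]
contact_force: [-1.1, 1.2, 6.6]
width: 0.162
```

```bash
python3 st.py
```

```text
[-1.1  1.2  6.6] [0.35 0.56 0.2 ] [-1.80e+02  1.00e-01 -6.76e+01] [0.5743 0.2031 0.1212] 0.16212043669278528 [-60.  27.  47.  95. -21.  67. -75.]
```

>>> arm_command([
  [0,0,0,0,0,3],
  [0,0,0,0,0,6],
  [0,0,0,0,0,6],
  [0,0,0,0,0,6],
])

```text
clock: 10.55
tcp_pos: [0.5743, 0.2032, 0.1212]
tcp_rot: [-180.0, 0.1, -73.5]
contact_force: [-1.6, 1.9, 5.5]
width: 0.168
```

```bash
python3 st.py
```

```text
[-1.6  1.9  5.5] [0.48 0.51 0.31] [-1.80e+02  1.00e-01 -7.35e+01] [0.5743 0.2032 0.1212] 0.16841356356646614 [-60.  27.  48.  95. -22.  67. -81.]
```

>>> arm_command([
  [0,0,0,0,0,3],
  [0,0,0,0,0,6],
  [0,0,0,0,0,6],
  [0,0,0,0,0,6],
])

```text
clock: 10.95
tcp_pos: [0.5742, 0.2033, 0.1213]
tcp_rot: [-180.0, 0.1, -79.4]
contact_force: [-2.2, 1.5, 6.5]
width: 0.168
```

```bash
python3 st.py;  python3 - <<'E'
from h import *
im=cv2.cvtColor(camera("top"),cv2.COLOR_RGB2BGR)
cv2.imwrite("pics/k5.png",cv2.resize(im[130:260,230:400],None,fx=4.4,fy=4.4,interpolation=2))
E
```

```text
[-2.2  1.5  6.5] [0.5  0.65 0.27] [-1.80e+02  1.00e-01 -7.94e+01] [0.5742 0.2033 0.1213] 0.16814126587073167 [-61.  28.  49.  95. -23.  67. -86.]
```

View pics/k5.png

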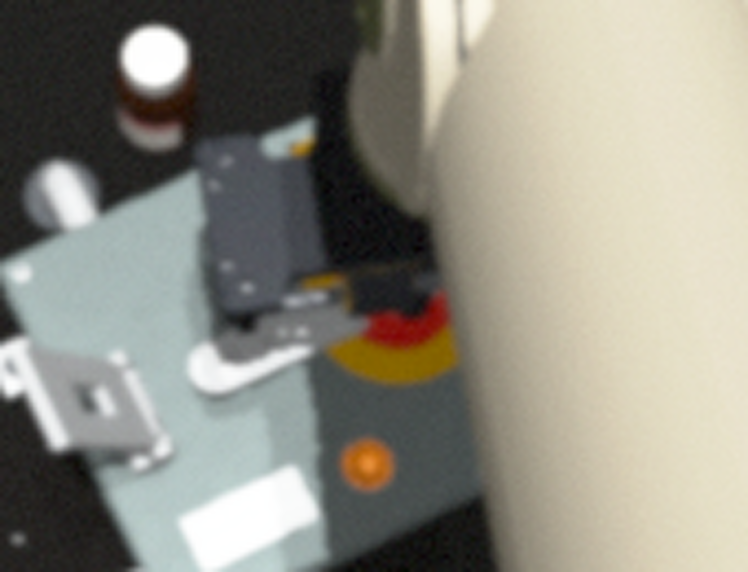

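>>> arm_command([
  [0,0,0,0,0,2],
  [0,0,0,0,0,4],
  [0,0,0,0,0,4],
  [0,0,0,0,0,4],
  [0,0,0,0,0,4],
])

```text
clock: 11.5
tcp_pos: [0.5742, 0.2034, 0.1213]
tcp_rot: [-180.0, 0.1, -83.4]
contact_force: [-2.3, 2.3, 5.8]
width: 0.169
```

```bash
python3 st.py
```

```text
[-2.3  2.3  5.8] [0.58 0.65 0.38] [-1.80e+02  1.00e-01 -8.34e+01] [0.5742 0.2034 0.1213] 0.1686667936927414 [-62.  28.  50.  96. -23.  67. -90.]
```

>>> arm_command([
  [0,0,0,0,0,0],
  [0,0,0,0,0,0],
  [0,0,0,0,0,0],
  [0,0,0,0,0,0],
  [0,0,0,0,0,0],
], gripper=0.48)

```text
clock: 12.0
tcp_pos: [0.5739, 0.202, 0.1201]
tcp_rot: [179.9, 0.0, -83.6]
contact_force: [-0.0, -0.2, -0.6]
width: 0.461
```

>>> arm_command([
  [0,0,-20,0,0,0],
  [0,0,-60,0,0,0],
  [0,0,-100,0,0,0],
  [0,0,-140,0,0,0],
  [0,0,-180,0,0,0],
])

```text
clock: 12.5
tcp_pos: [0.5737, 0.2023, 0.3018]
tcp_rot: [180.0, 0.0, -83.6]
contact_force: [0.9, 0.4, -0.2]
width: 0.48
```

```bash
python3 st.py;python3 tail.py;  python3 - <<'E'
from h import *
im=cv2.cvtColor(camera("top"),cv2.COLOR_RGB2BGR);cv2.imwrite("pics/t6.png",im)
cv2.imwrite("pics/k6.png",cv2.resize(im[160:230,280:360],None,fx=8,fy=8,interpolation=2))
im=cv2.cvtColor(camera("side"),cv2.COLOR_RGB2BGR)
cv2.imwrite("pics/s6.png",cv2.resize(im[130:260,160:330],None,fx=4.4,fy=4.4,interpolation=2))
E
```

```text
[ 0.9  0.4 -0.2] [-0.03  0.13 -0.06] [180.    0.  -83.6] [0.5737 0.2023 0.3018] 0.4802329028600065 [-64.  21.  55.  81. -17.  86. -94.]
186
tail dir 117.12778189286672 want 118.3; centroid iso [(np.float64(0.0006922887115584572), np.float64(0.047347406593601586))]
```

View pics/k6.png

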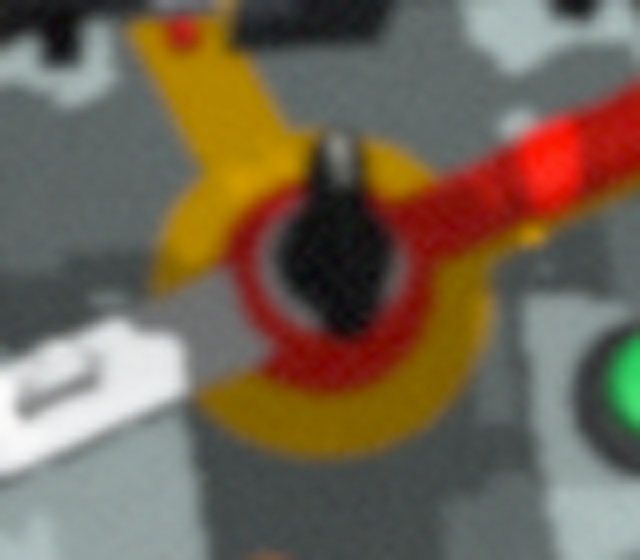

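View pics/s6.png

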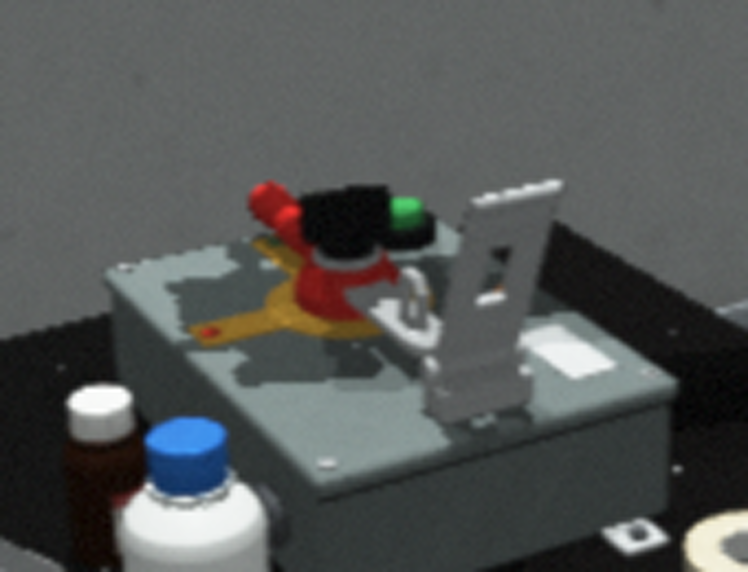

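```bash
python3 - <<'E'
from h import *
g=lambda u,v,z=.146:ray("top",280+u/8-.44,160+v/8-.44,z)[:2]
k=np.array([.574,.203])
for a in((340,155),(340,145)):
    d=g(*a)-k;print(a,np.degrees(np.arctan2(d[1],d[0])),np.hypot(*d))
# same for earlier picture k3 pointer
d=g(290,200)-k;print("before",np.degrees(np.arctan2(d[1],d[0])),np.hypot(*d))
d=g(340,155)-g(349,300);print(np.degrees(np.arctan2(d[1],d[0])))
# hasp geometry top view t3 picture: tip corners etc
import numpy as np
E
```

```text
(340, 155) 8.530014169429394 0.01792187180897405
(340, 145) 7.465136065713492 0.02054697568512462
before 70.14495940004254 0.01613360338659358
3.631399410344821
```

```bash
python3 - <<'E'
from h import *
def rr(n,u,v):
    a=ray(n,u,v,0);b=ray(n,u,v,.3);return a,(b-a)/np.linalg.norm(b-a)
a,d=rr("top",190+176/3.5,120+350/3.5);b,e=rr("side",160+517/4.4,130+194/4.4)
s=np.linalg.lstsq(np.c_[d,-e],b-a,rcond=None)[0];p=a+s[0]*d;q=b+s[1]*e
print(p,q);m=(p+q)/2;c=(m[0]+1j*m[1]-T)*np.exp(-1j*TH);print("iso",c,"angle",np.degrees(np.arctan2(m[2]-.104,-(c.imag-.105))),"len",np.hypot(m[2]-.104,c.imag-.105))
E
```

```text
[0.48910086 0.36075406 0.20479982] [0.48792849 0.36090031 0.20455619]
iso (0.00035577803450820983+0.14385209464631363j) angle 111.10182571239399 len 0.10791453056431943
```

Triangulated, the hasp tip is at iso y=144, z=0.205: a lean of 111° and a length of 107.9 mm (given as 108), so the measurement holds. I'll shut the fingers and go round to its outer side.

```bash
python3 - <<'E'
from h import *
go(*iso(0,.185),.30,28.3)
E
```

```text
shift [-205.2   83.9    2.6] turn [  -0.21   -0.12 -111.86] rows>= 13.0
```

>>> arm_command([
  [-15,6,0,0,0,-8],
  [-35,15,0,0,0,-16],
  [-55,24,0,0,0,-24],
  [-75,32,0,0,0,-32],
  [-95,40,0,0,0,-40],
  [-115,48,0,0,0,-48],
  [-135,56,0,0,0,-56],
  [-155,64,0,0,0,-64],
], gripper=0, newtons=20)

```text
clock: 13.45
tcp_pos: [0.492, 0.3497, 0.2987]
tcp_rot: [179.9, 0.1, -19.2]
contact_force: [0.2, -0.3, -0.2]
width: 0.003
```

```bash
python3 - <<'E'
from h import *
print(env.get_obs()['joint_positions'].round(0))
go(*iso(0,.185),.30,28.3)
E
```

```text
[-71.  17.  40.  82. -11.  85. -50.]
shift [-37.6 -36.9  -1.3] turn [  0.07   0.13 -47.52] rows>= 5.5
```

>>> arm_command([
  [-10,-10,0,0,0,-8],
  [-20,-20,0,0,0,-16],
  [-38,-37,0,0,0,-24],
  [-38,-37,0,0,0,-32],
  [-38,-37,0,0,0,-40],
  [-38,-37,0,0,0,-47.5],
  [-38,-37,0,0,0,-47.5],
])

```text
clock: 14.15
tcp_pos: [0.4692, 0.3965, 0.2988]
tcp_rot: [180.0, 0.1, 28.1]
contact_force: [-0.1, -1.0, -0.4]
width: 0.007
```

```bash
cat > hasp.py <<'E'
from h import *
o=env.get_obs();print(o['joint_positions'].round(0),o['contact_force'].round(1))
for f in(111,100,90,80,70,60,50,40,30,20,10,5,0,-2):
    a=np.radians(f);r=98
    y=105-r*np.cos(a)+2.5*np.sin(a)+9.5;z=104+r*np.sin(a)+2.5*np.cos(a)
    R=R_.from_euler('xyz',o["tcp_rot"],degrees=True)
    print(f,round(y),round(z),(R.inv().apply(np.array([*iso(0,y/1e3),z/1e3])-o["tcp_pos"])*1e3).round(0))
go(*iso(0,.175),.193,28.3)
E
python3 hasp.py
```

```text
[-69.  17.  32.  80.  -9.  86. -10.] [-0.1 -1.  -0.4]
111 152 195 [  0.  32. 104.]
100 134 200 [ 0. 50. 99.]
90 117 202 [ 0. 67. 97.]
80 100 201 [ 0. 84. 98.]
70 83 197 [  0. 101. 102.]
60 68 190 [  0. 117. 109.]
50 53 181 [  1. 131. 118.]
40 41 169 [  1. 143. 130.]
30 31 155 [  1. 153. 144.]
20 23 140 [  1. 161. 159.]
10 18 123 [  1. 166. 175.]
5 17 115 [  1. 167. 184.]
0 16 106 [  1. 168. 192.]
-2 16 103 [  1. 168. 196.]
shift [  0.    9.3 105.8] turn [ 0.02  0.14 -0.23] rows>= 2.1
```

>>> arm_command([
  [0,0,50,0,0,0],
  [0,0,95,0,0,0],
  [0,5,106,0,0,0],
  [0,25,106,0,0,0],
  [0,40,103,0,0,0],
  [0,55,100,0,0,0],
  [0,70,99,0,0,0],
  [0,85,100,0,0,0],
])

```text
clock: 14.95
tcp_pos: [0.5107, 0.3206, 0.2017]
tcp_rot: [-180.0, -0.1, 27.9]
contact_force: [-0.4, 1.2, -0.3]
width: 0.002
```

```bash
python3 hasp.py; python3 - <<'E'
from h import *
im=cv2.cvtColor(camera("side"),cv2.COLOR_RGB2BGR)
cv2.imwrite("pics/s7.png",cv2.resize(im[130:260,160:330],None,fx=4.4,fy=4.4,interpolation=2))
E
```

```text
[-63.  18.  33.  91. -10.  74.  -1.] [-0.4  1.2 -0.3]
111 152 195 [ -1. -54.   7.]
100 134 200 [ -1. -36.   2.]
90 117 202 [ -1. -19.  -0.]
80 100 201 [-1. -2.  1.]
70 83 197 [-1. 15.  5.]
60 68 190 [-1. 30. 12.]
50 53 181 [-1. 45. 21.]
40 41 169 [-0. 57. 33.]
30 31 155 [-0. 67. 46.]
20 23 140 [-0. 75. 62.]
10 18 123 [-0. 80. 78.]
5 17 115 [-0. 81. 87.]
0 16 106 [-0. 81. 95.]
-2 16 103 [-0. 82. 99.]
shift [ -1.4 -77.1   8.7] turn [-0.04 -0.1  -0.42] rows>= 1.6
```

View pics/s7.png

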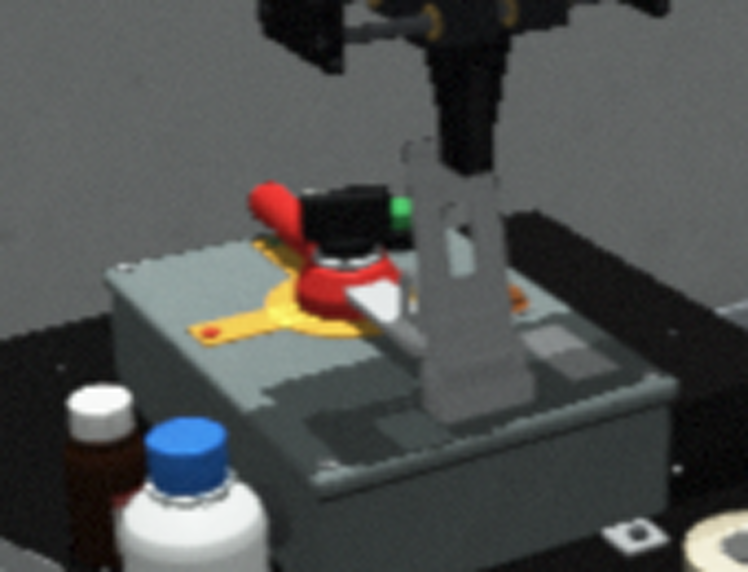

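The hasp is swinging over, and the finger shows at (470,165) on the outer face. I continue along the arc.

>>> arm_command([
  [0,15,5,0,0,0],
  [0,30,12,0,0,0],
  [0,45,21,0,0,0],
  [0,57,33,0,0,0],
  [0,67,46,0,0,0],
  [0,75,62,0,0,0],
  [0,79,72,0,0,0],
  [0,79,74,0,0,0],
])

```text
clock: 15.8
tcp_pos: [0.5461, 0.2506, 0.1246]
tcp_rot: [180.0, 0.2, 27.9]
contact_force: [-0.2, 0.3, 1.2]
width: 0.004
```

```bash
python3 hasp.py; python3 - <<'E'
from h import *
im=cv2.cvtColor(camera("side"),cv2.COLOR_RGB2BGR)
cv2.imwrite("pics/s8.png",cv2.resize(im[130:260,160:330],None,fx=4.4,fy=4.4,interpolation=2))
E
```

```text
[-56.  22.  34.  96. -13.  66.   9.] [-0.2  0.3  1.2]
111 152 195 [   0. -132.  -70.]
100 134 200 [   0. -114.  -76.]
90 117 202 [  0. -97. -77.]
80 100 201 [  0. -80. -76.]
70 83 197 [  1. -64. -72.]
60 68 190 [  1. -48. -66.]
50 53 181 [  1. -34. -56.]
40 41 169 [  1. -22. -44.]
30 31 155 [  1. -11. -31.]
20 23 140 [  1.  -4. -15.]
10 18 123 [1. 1. 1.]
5 17 115 [ 1.  2. 10.]
0 16 106 [ 1.  3. 18.]
-2 16 103 [ 1.  3. 22.]
shift [  -0.2 -155.5  -68.5] turn [ 0.03  0.15 -0.42] rows>= 3.4
```

View pics/s8.png

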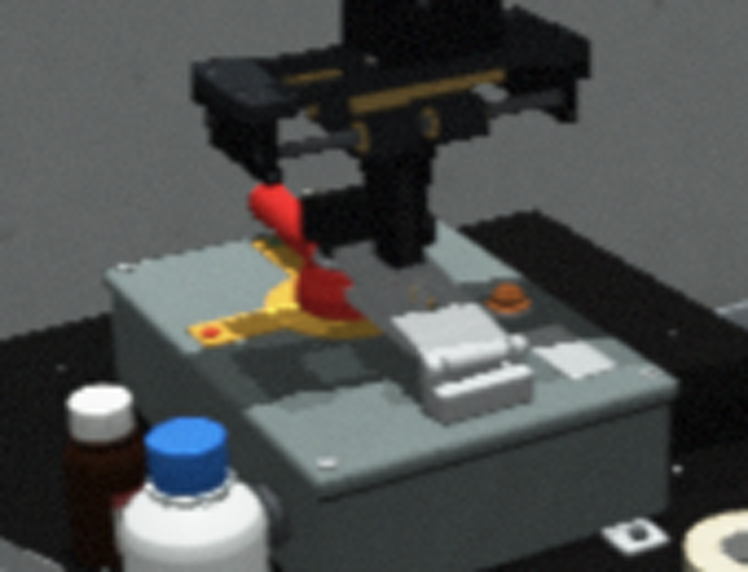

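Staple is entering the slot; I press down the rest.

>>> arm_command([
  [0,1,5,0,0,0],
  [0,1,10,0,0,0],
  [0,1,14,0,0,0],
  [0,1,17,0,0,0],
  [0,1,19,0,0,0],
  [0,1,19,0,0,0],
])

```text
clock: 16.45
tcp_pos: [0.547, 0.2508, 0.1073]
tcp_rot: [-180.0, 0.0, 27.9]
contact_force: [0.6, 0.4, 0.8]
width: 0.007
```

```bash
python3 st.py
```

```text
[0.6 0.4 0.8] [-0.04  0.01 -0.02] [-180.     0.    27.9] [0.547  0.2508 0.1073] 0.0072910554791602075 [-56.  24.  33.  97. -14.  64.  10.]
```

>>> arm_command([
  [0,0,1,0,0,0],
  [0,0,2,0,0,0],
  [0,0,3,0,0,0],
  [0,0,3,0,0,0],
  [0,0,3,0,0,0],
])

```text
clock: 16.95
tcp_pos: [0.5474, 0.2509, 0.1067]
tcp_rot: [-179.9, -0.1, 27.9]
contact_force: [-8.6, -3.1, 19.8]
width: 0.004
```

```bash
python3 st.py
```

```text
[-8.6 -3.1 19.8] [-0.79  2.    0.02] [-1.799e+02 -1.000e-01  2.790e+01] [0.5474 0.2509 0.1067] 0.00351497940342893 [-55.  24.  33.  97. -14.  64.  10.]
```

>>> arm_command([
  [0,0,-20,0,0,0],
  [0,0,-50,0,0,0],
  [0,0,-90,0,0,0],
  [0,0,-90,0,0,0],
])

```text
clock: 17.35
tcp_pos: [0.5497, 0.2515, 0.2]
tcp_rot: [-180.0, -0.5, 27.9]
contact_force: [-0.3, -0.6, 0.2]
width: 0.002
```

```bash
python3 st.py; python3 - <<'E'
from h import *
im=cv2.cvtColor(camera("side"),cv2.COLOR_RGB2BGR)
cv2.imwrite("pics/s9.png",cv2.resize(im[130:260,160:330],None,fx=4.4,fy=4.4,interpolation=2))
im=cv2.cvtColor(camera("top"),cv2.COLOR_RGB2BGR)
cv2.imwrite("pics/t9.png",cv2.resize(im[130:260,230:400],None,fx=4.4,fy=4.4,interpolation=2))
go(.5458,.1154,.13,28.3)
E
```

```text
[-0.3 -0.6  0.2] [-0.06  0.04 -0.  ] [-180.    -0.5   27.9] [0.5497 0.2515 0.2   ] 0.001534720639237404 [-57.  19.  35.  91. -11.  73.   8.]
shift [-65.2 119.   65.2] turn [-0.03 -0.11 -0.38] rows>= 3.0
```

View pics/s9.png

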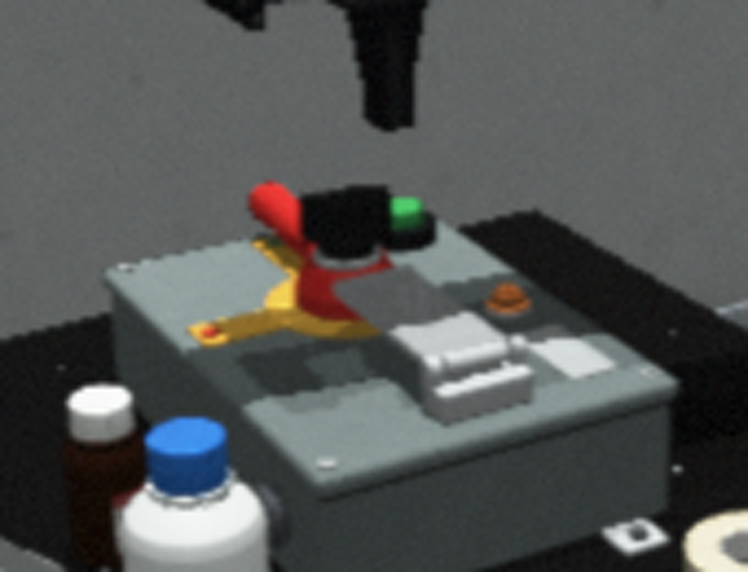

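View pics/t9.png

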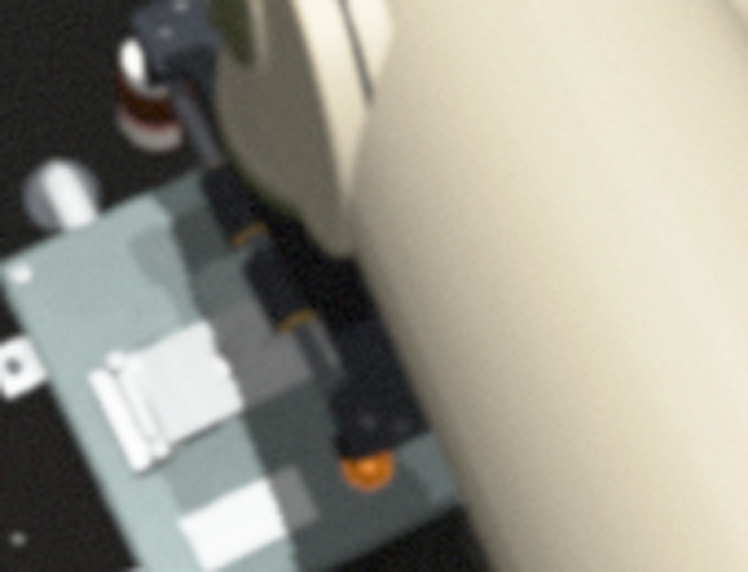

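>>> arm_command([
  [-15,30,0,0,0,0],
  [-35,65,5,0,0,0],
  [-55,100,20,0,0,0],
  [-65,119,35,0,0,0],
  [-65,119,55,0,0,0],
  [-65,119,65,0,0,0],
  [-65,119,65,0,0,0],
])

```text
clock: 18.15
tcp_pos: [0.5441, 0.1155, 0.1276]
tcp_rot: [-180.0, 0.2, 28.0]
contact_force: [-0.6, 1.2, 0.1]
width: 0.007
```

```bash
python3 st.py; python3 - <<'E'
from h import *
im=cv2.cvtColor(camera("side"),cv2.COLOR_RGB2BGR)
cv2.imwrite("pics/s10.png",cv2.resize(im[130:260,160:330],None,fx=4.4,fy=4.4,interpolation=2))
im=cv2.cvtColor(camera("top"),cv2.COLOR_RGB2BGR)
cv2.imwrite("pics/t10.png",cv2.resize(im[130:260,230:400],None,fx=4.4,fy=4.4,interpolation=2))
go(.5458,.1154,.13,28.3)
E
```

```text
[-0.6  1.2  0.1] [-0.03 -0.02 -0.02] [-180.     0.2   28. ] [0.5441 0.1155 0.1276] 0.006800006373721948 [-49.  17.  38. 103. -11.  65.  21.]
shift [ 0.2  0.6 -0.4] turn [ 0.    0.02 -0.32] rows>= 0.0
```

View pics/s10.png

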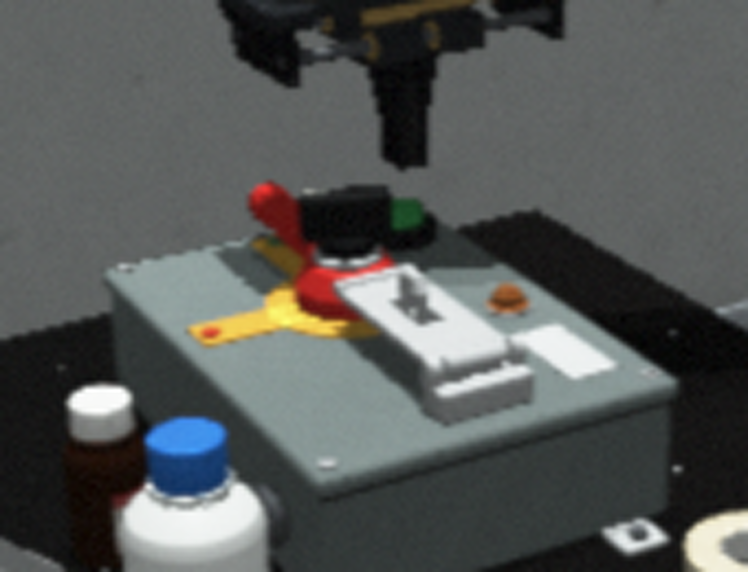

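View pics/t10.png

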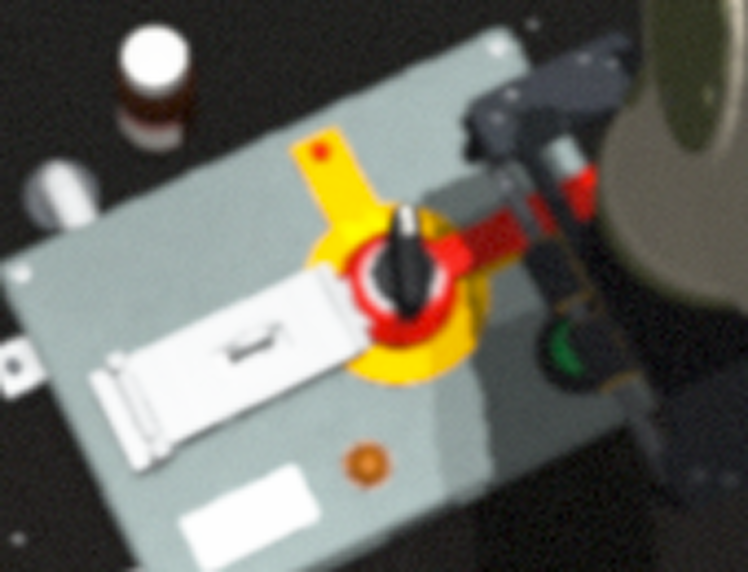

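The hasp lies flat and the staple stands through the slot (side (412,295), top (250,345)). I'll press the button.

>>> arm_command([
  [0,0,15,0,0,0],
  [0,0,25,0,0,0],
  [0,0,29,0,0,0],
  [0,0,32,0,0,0],
  [0,0,34,0,0,0],
  [0,0,34,0,0,0],
])

```text
clock: 18.85
tcp_pos: [0.5451, 0.1154, 0.0964]
tcp_rot: [-179.9, 0.0, 27.9]
contact_force: [-6.9, 0.3, 12.0]
width: 0.006
```

```bash
python3 st.py
```

```text
[-6.9  0.3 12. ] [ 0.04  1.78 -0.05] [-179.9    0.    27.9] [0.5451 0.1154 0.0964] 0.005528514376254267 [-48.  19.  37. 104. -13.  61.  22.]
```

>>> arm_command([
  [0,0,1.5,0,0,0],
  [0,0,1.5,0,0,0],
  [0,0,1.5,0,0,0],
])

```text
clock: 19.15
tcp_pos: [0.5451, 0.1155, 0.0961]
tcp_rot: [-179.9, 0.0, 27.9]
contact_force: [-13.0, -1.1, 26.9]
width: 0.003
```

>>> arm_command([
  [0,0,-15,0,0,0],
  [0,0,-45,0,0,0],
  [0,0,-90,0,0,0],
  [0,0,-130,0,0,0],
  [0,0,-170,0,0,0],
  [0,0,-200,0,0,0],
  [0,0,-200,0,0,0],
])

```text
clock: 19.85
tcp_pos: [0.5473, 0.115, 0.2986]
tcp_rot: [180.0, -0.4, 27.9]
contact_force: [0.2, -1.0, -0.2]
width: 0.003
```

>>> arm_command([
  [0,40,0,0,0,0],
  [0,80,0,0,0,0],
  [0,110,0,0,0,0],
  [0,110,0,0,0,0],
])

```text
clock: 20.25
tcp_pos: [0.5976, 0.0126, 0.2935]
tcp_rot: [179.9, 0.1, 27.5]
contact_force: [-0.5, -0.7, -0.8]
width: 0.006
```

```bash
python3 st.py; python3 - <<'E'
from h import *
im=cv2.cvtColor(camera("side"),cv2.COLOR_RGB2BGR)
cv2.imwrite("pics/s11.png",cv2.resize(im[130:260,160:330],None,fx=4.4,fy=4.4,interpolation=2))
im=cv2.cvtColor(camera("top"),cv2.COLOR_RGB2BGR)
cv2.imwrite("pics/t11.png",cv2.resize(im[130:260,230:400],None,fx=4.4,fy=4.4,interpolation=2))
E
```

```text
[-0.5 -0.7 -0.8] [-0.   -0.   -0.01] [1.799e+02 1.000e-01 2.750e+01] [0.5976 0.0126 0.2935] 0.00553067866185402 [-40.  17.  44.  84. -11.  84.  31.]
```

View pics/s11.png

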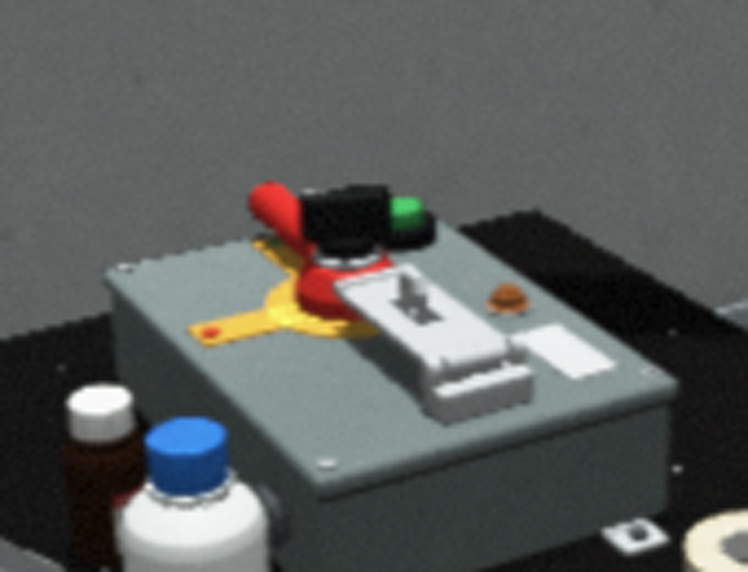

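View pics/t11.png

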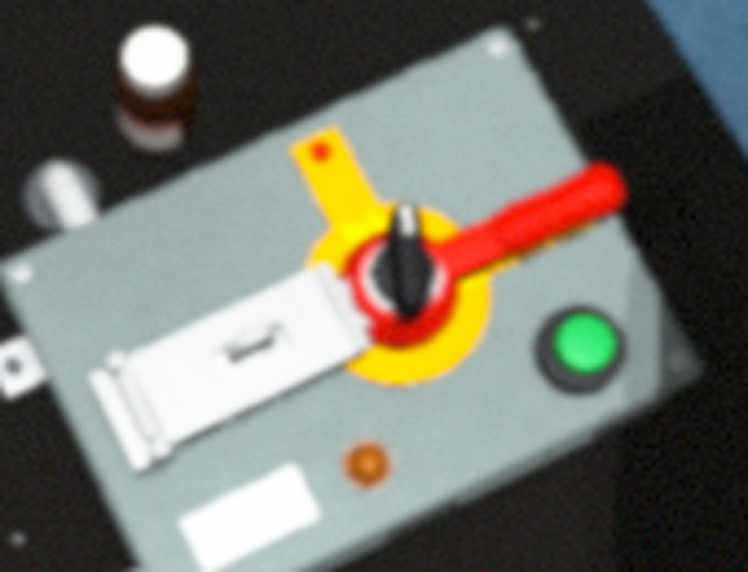

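The handle is at OFF, the hasp is down over the staple, the button is out again and the arm is clear. The vial and bottle are where they were, so I hand in.

```bash
python3 -c "
from workcell import env
print(env.sign_off())"
```

```text
the job is handed in; nothing more can be done
None
```

The mixer is locked off, and I handed the job in at about 20 s on the robot's clock. The hand-in returned no verdict.

- **Handle:** I gripped it and swung it to OFF. The grip position, the gripper yaw and the tail's direction in the image put it at about 90–91° (OFF is 90°).
- **Clamp knob:** I turned it clockwise. The moment rose about where firm was expected, and I went on to about 20–22° past firm. Two rougher image readings of the bar gave about 20–25° past firm. All of these are inside the 10–35° window. I took firm to be where the bar lines up with the box's x axis, and the moment reading was noisy and offset, so this is the least certain figure.
- **Hasp:** I folded it down. It stopped hard at 106.7 mm (closed is given as 106.5 mm) under about 20 N. The last pictures show it flat, with the staple through the slot.
- **Start button:** I pressed it only after the hasp was down. It bottomed at about 5.9 mm of its 6 mm travel, then I let go. The last pictures show it standing out again.

In the last pictures the arm was clear of everything, with contact force near zero. The bottle and vial had not visibly moved. The screwdriver was outside the last pictures, but the arm did not go near it.

No check failed. The only disagreement was a first rough fit of the box from the side camera, which lay about 6 mm off the top-camera one. I used the top-camera fit, and the grasps confirmed it to within about 1.5 mm.

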